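# Hang the display bracket in the slotted upright, lock it and load the resin cube

## Task

Hook the white bracket's two claws into the two slots of the upright and press it down, firmly but without forcing it, until it is fully home and the catch has snapped shut, so that both red flags drop. Then gently stand the blue resin cube flat on the bracket's tray, in front of the orange web, and let go. Leave the other things on the counter where they are.

Things in the scene. Friction and masses are not known exactly. Their poses are not given: they have to be found in the camera images.
- grip (a point): White bracket, 0.15-0.31 kg, loose, at first standing on its tray. This point: middle of its orange upright web, the part to grasp, 10 mm thick in y, 49 mm long in x (from -26 to +23 mm), top 21 mm above. Axes: x from the back plate out over the tray, y across, z up. Tray underside 42 mm below; back plate (90 wide, 60 tall) has its rear face at x = -32 mm. Tray 90 mm wide, 6 mm thick.
- claws (a point): On the bracket, same axes: on the back plate's rear face, midway between its two steel claws, at their undersides (32 mm in -x, 14 mm below the grip point). Claws at y = +28 and -28 mm, 6 mm wide, 26 mm tall (z 0 to 26): a tongue at z 18 to 26 reaching 14.5 mm to -x, from its end a lip down to z = 0; gap between rear face and lip 7.5 mm. A bulge at the lip's foot reaches 19.5 mm.
- tray (a point): On the bracket, same axes: centre of the tray's clear front part, on its upper surface (52 mm in +x and 36 mm below the grip point). Clear area 57 mm in x, between the web and a 4 mm high front rim, by 90 mm in y. Hung up, the bracket leans forward a little, and a push on the tray loads the upright with several times that force.
- slots (a point): On the upright: nominal point on the front face of its slotted aluminium strip, midway between the slots, level with their lower edges. x out of the face, where the bracket hangs; z up. Slots at y = +28 and -28 mm, 10 wide, 29 tall; panel 6 mm thick, upper edge 40 mm above the slots' lower edges. The whole strip truly sits anywhere up to 12 mm higher or lower than this point: find it by touch or sight.
- upright: Fixed upright carrying the strip (130 mm wide, between posts at |y| 67 to 82 mm that reach 195 mm up). Origin on the counter under the nominal slot point, 146 mm below it, same axes. Never over 45 N on it while pushing the bracket, nor a knock over 120 N. Fully home: back plate against the face, tongues resting on the slots' lower edges, lips behind the panel, claws' undersides 18 mm below the slots' lower edges.
- catch (a joint): Spring catch, a roller behind the panel below the slots: 0 at rest, pushed back up to about 3 mm (in m) as the claws' bulges pass down over it, then back to 0 above them. Passing it takes roughly 8 to 16 N of downward push, met from about 15 to 8 mm above fully home; the bracket's own weight is not enough.
- flag (a joint): The two red flags at the sides of the strip's front, pushed down by the claws in the last 7 mm: 0 up, about 0.007 (m, down) when the bracket is fully home.
- cube_center (a point): Translucent blue cured resin cube, 35 mm edge, 50 g, loose on the counter; this is its centre. Axes along its edges.
- cube: The same cube; origin at the centre of its underside.
- bracket: The same bracket; origin on the rear face of the back plate at its foot (32 mm in -x and 42 mm below the grip point).
- cup_mid (a point): Frosted glass cup, 76 mm wide, 90 mm tall; its centre. Leave alone.
- flashlight_mid (a point): Black UV flashlight lying down, 120 mm long, 34 mm thick; its middle. Leave alone.
- scraper_mid (a point): Grey plastic scraper lying flat, 138 mm long; near its middle. Leave alone.
- bottle_mid (a point): Amber resin bottle, 60 mm wide, 140 mm tall; its centre. Leave alone.
Mind the look-alikes: they are no part of the job. Of the things like the cube, leave any that is brown, green or pink; of the rest the larger one is meant.

How it is judged:
On the way:
1. the bracket is hooked in both slots, pressed fully home and the catch has snapped shut (value of joint flag above 0.005 m and value of joint catch below 0.0015 m and x of grip in the frame of slots between 0.025 and 0.042 m and y of grip in the frame of slots between -0.006 and 0.006 m and z of grip in the frame of slots between -0.02 and 0.012 m and angle between the x axis of grip and the x axis of slots, either way round below 0.1 rad and angle between grip's own z axis and vertical below 0.1 rad), for 0.2 s.
At the end, for the whole second after the job is handed in: The bracket hangs upright and square in the slots, fully home (flag joint over 5 mm, catch joint under 1.5 mm; within 6 mm sideways, 0.1 rad), and the cube stands flat and at rest on the tray, wholly on it (within 15 mm of the clear area's centre along x, 30 mm along y) (all of step 1 and x of cube_center in the frame of tray between -0.015 and 0.015 m and y of cube_center in the frame of tray between -0.03 and 0.03 m and z of cube_center in the frame of tray between 0.014 and 0.021 m and linear speed of each of cube, bracket below 0.02 m/s); the robot touches nothing.
It fails at once if the bracket is forced: more than 45 N on the upright while the fingers hold or push the bracket (contact force between upright and anything else above 45 N and contact force between the fingers and bracket above 5 N).
It fails at once if the upright is knocked or loaded with more than 120 N (contact force between upright and anything else above 120 N).
It fails at once if the cup, flashlight, scraper or bottle is moved by more than 30 mm (distance of any of cup_mid, flashlight_mid, scraper_mid, bottle_mid from where it was at the start of the episode above 0.03 m).
It also fails if it takes over 69 s, if anything falls off the work surface, if the arm or the gripper's body presses on something with over 40 N, if the wrist force passes 120 N, or if a joint passes its speed limit or range.

## Robot

A 6-joint arm with a two-finger parallel gripper is mounted at the origin on the work surface. World frame = base frame: x ahead of the robot, y to its left, z up, the work surface at z = 0. Lengths are in m, angles in rad, forces in N, time in s.
With the tool pointing down it reaches from about 0.35 to 0.725 m from the base axis. Payload 4.3 kg.
Tool frame: the origin (TCP) lies on the centre line of the jaws, within the pads' length; the fingertips stand 11 mm ahead of it and the grasp point (between the pads) lies 8 mm behind it (r.tcp_to_tips is the distance from the TCP to the fingertips, in m); z points along the fingers, y is the direction in which the jaws open and shut (so a half turn about z gives the same grasp; the last joint's range is limited). The gripper opens to 85 mm and grips with 20 to 120 N. Pads are 22 mm wide; open, the fingers measure 114 mm over their backs; the gripper's body (76 mm by 85 mm) begins 54 mm behind the grasp point. The pads swing forward as they close: fully open they stand 13 mm farther back than shut.
Start: joints at [-1.421, 0.377, 0.081, 1.274, 0, 1.46], TCP at [0.148, -0.556, 0.222] pointing down, gripper open.
Joint ranges: [-2.72, 2.72], [-0.84, 1.66], [-1.02, 1.22], [-1.77, 2.12], [-1.37, 1.28], [-3.14, 3.14]. Speed limits (rad/s): [2.57, 2.57, 3.14, 3.14, 3.14, 3.14].

## Interface

Orientations are given as a rotation vector (axis times angle).
In Python, from bench import r, eyes gives the robot as it stands. The module is installed in compiled form; this text tells all that it offers.
- The arm moves only by the tool play_rows, never from a script. Its argument "series" is one flat list of numbers, 4 for each row, row after row: the shift along the world's x, y, z in m, then the turn about the world's z in rad. A call has 1 to 5 rows; each row shifts and turns the commanded pose from where the row before left it; what a row does not reach is not made up. A row lasts 1/8 s, in which the tool goes at most 62.5 mm and 10.7 degrees, less where a joint would pass 70% of its speed; a pose out of reach is approached as far as the arm can. A call with a gripper value outside its range is refused whole. "jaw" is the closure, from -1 (fully open) to 1 (shut), set as the call begins (left out, the last holds). The fingers move at their own pace and stop on an object; "grip_force" is the grip in N (left out, the last holds). Time passes only in rows, so rows that do not move let the fingers close. It gives the time, the measured TCP pose, the force and the opening at its end, in the units of the state.
- r.get_state(): the state, without advancing time (a new reading comes with each control period).
- eyes.get_image(name): name is "scene" or "top" or "wrist"; returns (picture, depth): 480x640x3 uint8, blue, green, red; 480x640 float32, m along the optical axis (not along the pixel's ray), 0 where there is no reading.
- eyes.get_calibration(name): a dict with "fovy" (degrees; the focal length in pixels is half the picture's height over the tangent of half this angle, whatever the lens; pixels are square), "cx", "cy" (the principal point, pixels), "xyz" and "orientation" of the camera in the world. Camera axes: x right, y down, z forward; pixel columns grow to the right and rows downward; lengths in m; the calibration is good to about 2 mm. A picture is of the moment at which its call begins: read the wrist's pose just before it. get_calibration takes no time and is no camera call; for the wrist camera it gives the pose at the moment of the call.
- r.sign_off(): hands the job in, once; it reports no verdict.
The state is a dict: "time_s": time; "joint_positions": joint angles; "qvel": joint speeds; "joint_torque": joint torques, N m; "tool_pos": TCP position; "tcp_rot": TCP orientation; "wrist_force": force on the tool from outside, world axes, zero at the start; "moment": the same for the moment, N m; "grip_width": finger opening in m.
Only numpy, scipy, OpenCV 4.12 (cv2) and the standard library are available. Lean on these libraries where they do the work, as an engineer would, in place of code of your own. Each camera call takes 0.05 s, during which the arm holds its last target. There are 200 camera calls.

## Working session

There is one attempt and no reset: what is moved stays moved. The work goes in short steps, Python scripts to look and compute and a tool call to move; the robot and the scene stay as the last step left them, time stands still between calls to the robot, and variables do not carry over. Pictures are saved under pics/ and viewed, about 8 in all and at most 12, crops included, and the job is handed in when it is done.

Besides the shell and the picture viewer there is one more tool, called after ">>>" as name(argument=value, ...) on one line, values as JSON. play_rows: Moves the arm, as the interface text tells. Its arguments: {"type":"object","properties":{"series":{"type":"array","items":{"type":"number"}},"jaw":{"type":"number"},"grip_force":{"type":"number"}},"required":["series"]}

```bash
mkdir -p pics; cat > h.py <<'E'
import numpy as np, cv2
from scipy.spatial.transform import Rotation as R
from bench import r, eyes
def rot(o):
    o=np.array(o,float)
    return o if o.shape==(3,3) else (R.from_rotvec(o).as_matrix() if o.size==3 else R.from_quat(o).as_matrix())
def cam(n):
    c=eyes.get_calibration(n); f=240/np.tan(np.radians(c['fovy'])/2)
    return f,c['cx'],c['cy'],np.array(c['xyz']),rot(c['orientation'])
def ray(c,u,v):
    f,cx,cy,p,M=c; u=np.asarray(u,float);v=np.asarray(v,float)
    return np.stack([(u-cx)/f,(v-cy)/f,np.ones_like(u)],-1)@M.T
def onz(c,u,v,z):
    d=ray(c,u,v); return c[3]+d*((z-c[3][2])/d[...,2])[...,None]
def cloud(c,D):
    v,u=np.mgrid[:480,:640]; return c[3]+ray(c,u,v)*D[...,None]
def proj(c,P):
    q=(np.asarray(P)-c[3])@c[4]; return np.stack([c[0]*q[...,0]/q[...,2]+c[1],c[0]*q[...,1]/q[...,2]+c[2]],-1)
def grab(n,tag):
    c=cam(n); I,D=eyes.get_image(n); cv2.imwrite(f'pics/{tag}.png',I); np.save(f'pics/{tag}.npy',D)
    import pickle; pickle.dump(c,open(f'pics/{tag}.pkl','wb')); return c,I,D
def load(tag):
    import pickle; return pickle.load(open(f'pics/{tag}.pkl','rb')),cv2.imread(f'pics/{tag}.png'),np.load(f'pics/{tag}.npy')
E
python3 - <<'E'
from h import *
for n in('scene','top','wrist'):
    print(n,eyes.get_calibration(n)); grab(n,n+'0')
print(r.get_state())
E
```

```text
scene {'fovy': 46.19796800904191, 'cx': 320.22660385616774, 'cy': 247.0485945870914, 'xyz': array([ 1.19903233, -0.48325041,  1.04606111]), 'orientation': array([-2.15470767, -1.13546705,  0.42647274])}
top {'fovy': 47.645427732505816, 'cx': 322.03482919493365, 'cy': 237.5348747088372, 'xyz': array([0.36502212, 0.02207128, 1.4379947 ]), 'orientation': array([-2.19326679,  2.14402261, -0.13667173])}
wrist {'fovy': 67.76581442171164, 'cx': 317.313576408837, 'cy': 242.8337057124675, 'xyz': array([ 0.2193597 , -0.53539845,  0.37266362]), 'orientation': array([ 2.29685675, -1.76648826, -0.26503911])}
{'time_s': 0.15, 'joint_positions': array([-1.42127392e+00,  3.77907935e-01,  7.99697959e-02,  1.27438241e+00,
       -3.12511005e-06,  1.46052361e+00]), 'qvel': array([ 0.00015152, -0.00207454,  0.00453342,  0.0001244 ,  0.00072923,
       -0.0002904 ]), 'joint_torque': array([ 1.00304522e-03, -4.64034963e+01,  2.70170438e+01,  1.38752977e-02,
       -5.14789235e-05,  1.00107604e-05]), 'tool_pos': array([ 0.14765395, -0.55521084,  0.22098261]), 'tcp_rot': array([-3.11361423e+00, -4.06741172e-01,  5.18664908e-05]), 'wrist_force': array([-0.03536403, -0.34096114, -0.5505209 ]), 'moment': array([ 0.01263592, -0.02515723, -0.02023508]), 'grip_width': 0.08535263919327962}
```

View pics/top0.png

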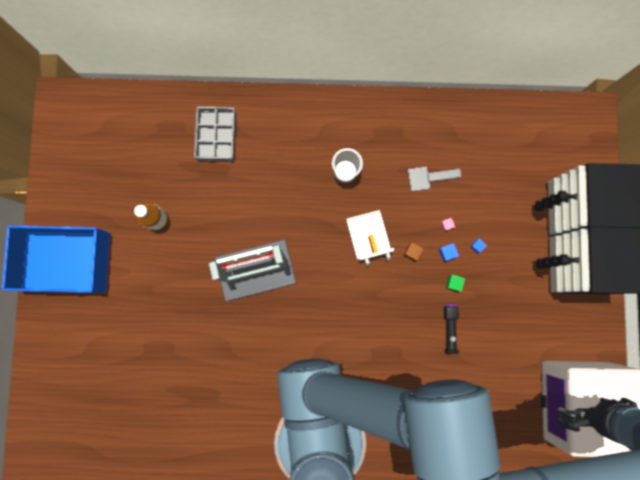

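View pics/scene0.png

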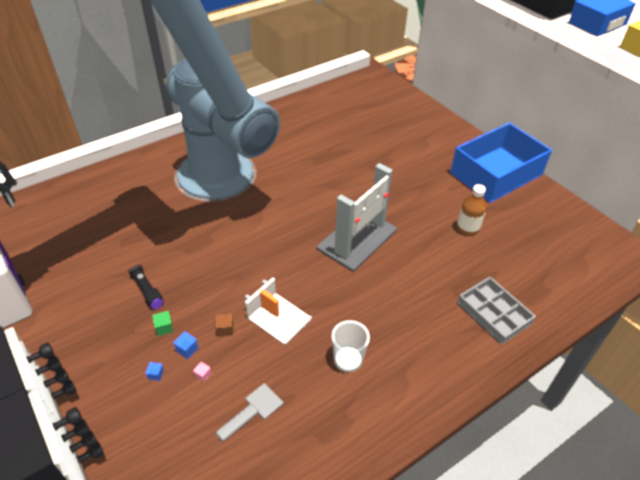

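Top view: bracket at (370,237), upright at (252,270), larger blue cube at (449,252), smaller at (479,245). The scene view shows the strip's front with its red flags at (372,205). Next, coarse positions.

```bash
python3 - <<'E'
from h import *
I=None
for t in('top0','scene0'):
    c,I,D=load(t); P=cloud(c,D); H=cv2.cvtColor(I,cv2.COLOR_BGR2HSV)
    print(t)
    for n,lo,hi in(('orange',(8,180,180),(22,255,255)),('blue',(105,150,120),(125,255,255)),('red',(0,160,150),(6,255,255)),('red2',(174,160,130),(180,255,255))):
        m=cv2.inRange(H,lo,hi); k,L,S,C=cv2.connectedComponentsWithStats(m)
        for i in range(1,k):
            if S[i,4]<8: continue
            q=P[(L==i)&(D>0)]; 
            if not len(q): continue
            med=np.median(q,0)
            if abs(med[2])<.35 and med[0]>0: print(n,S[i],C[i].round(1),med.round(3),q.max(0).round(3),q.min(0).round(3))
# upright: cloud points height>0.1 around
for t in('top0','scene0'):
    c,I,D=load(t); P=cloud(c,D)
    m=(D>0)&(P[...,2]>.08)&(P[...,2]<.24)&(P[...,0]>.25)&(P[...,0]<.6)&(P[...,1]>.02)&(P[...,1]<.4)
    q=P[m]; print(t,len(q),q.min(0),q.max(0))
    if len(q)>10:
        rr=cv2.minAreaRect((q[:,:2]*1000).astype(np.float32)); print(rr)
    for lo,hi in((.08,.12),(.12,.16),(.16,.185),(.185,.21)):
        s=q[(q[:,2]>lo)&(q[:,2]<hi)]
        if len(s)>5: print(lo,len(s),cv2.minAreaRect((s[:,:2]*1000).astype(np.float32)))
# bracket: white
c,I,D=load('top0'); P=cloud(c,D);H=cv2.cvtColor(I,cv2.COLOR_BGR2HSV)
m=(H[...,1]<40)&(H[...,2]>200)&(P[...,0]>.35)&(P[...,0]<.6)&(P[...,1]<.02)&(P[...,1]>-.2)
q=P[m&(P[...,2]<.03)]; print('tray',len(q),cv2.minAreaRect((q[:,:2]*1000).astype(np.float32)),np.median(q[:,2]))
q=P[m&(P[...,2]>.03)]; print('plate',len(q),cv2.minAreaRect((q[:,:2]*1000).astype(np.float32)) if len(q)>4 else'')
big=[cv2.resize(I[200:330,180:500],None,fx=2.5,fy=2.5,interpolation=cv2.INTER_CUBIC)]
c,I,D=load('scene0'); big.append(cv2.resize(I[150:350,230:430],None,fx=4,fy=4)[:,:800][:275*2])
cv2.imwrite('pics/sz.png',cv2.resize(I[155:305,300:420],None,fx=4,fy=4,interpolation=cv2.INTER_CUBIC))
E
```

```text
top0
orange [370 237   5  15  23] [371.9 244.2] [ 0.509 -0.121  0.053] [ 0.528 -0.117  0.067] [ 0.491 -0.127  0.038]
blue [   2  226   96   67 4066] [ 52.  260.1] [0.451 0.712 0.006] [0.596 1.154 0.097] [ 0.37   0.566 -0.552]
blue [472 240  13  12  96] [478.  245.5] [ 0.514 -0.404  0.025] [ 0.53  -0.39   0.032] [ 0.5   -0.419  0.01 ]
blue [440 245  17  16 179] [448.4 252.4] [ 0.495 -0.323  0.035] [ 0.513 -0.305  0.043] [ 0.474 -0.343 -0.001]
red [269 253   4   3   9] [270.7 253.9] [0.471 0.13  0.135] [0.474 0.134 0.137] [0.469 0.127 0.131]
red [222 265   5   4  12] [223.7 266.1] [0.44  0.241 0.134] [0.442 0.248 0.141] [0.436 0.235 0.108]
scene0
orange [477 200   8   7  25] [481.2 202.7] [0.587 0.448 0.106] [0.593 0.458 0.112] [0.582 0.437 0.094]
orange [262 293  16  22  50] [270.9 301.6] [ 0.526 -0.125  0.057] [ 0.539 -0.12   0.066] [ 0.496 -0.133  0.018]
blue [ 570    0   64   35 1479] [598.6  13.2] [0.245 1.279 0.247] [0.292 1.433 0.267] [0.126 1.255 0.189]
blue [ 451  124  100   78 4648] [500.2 160.4] [0.442 0.698 0.047] [0.54  0.799 0.097] [ 0.372  0.563 -0.005]
blue [175 334  22
[... 1004 characters left out ...]
2430953979492)
0.08 527 ((466.33642578125, 183.62057495117188), (39.86506652832031, 171.66331481933594), 3.0273048877716064)
0.12 668 ((453.59014892578125, 182.16265869140625), (48.862648010253906, 167.17922973632812), 15.674307823181152)
0.16 501 ((451.6021728515625, 180.36434936523438), (45.22439956665039, 165.03707885742188), 15.15631103515625)
0.185 331 ((450.0684509277344, 182.38201904296875), (44.6826171875, 168.32684326171875), 14.962431907653809)
tray 1245 ((538.41015625, -118.49864196777344), (116.93334197998047, 94.95774841308594), 16.847848892211914) 0.006136507698552451
plate 134 ((490.3937683105469, -132.40679931640625), (69.49239349365234, 70.18971252441406), 63.01206970214844)
```

View pics/sz.png

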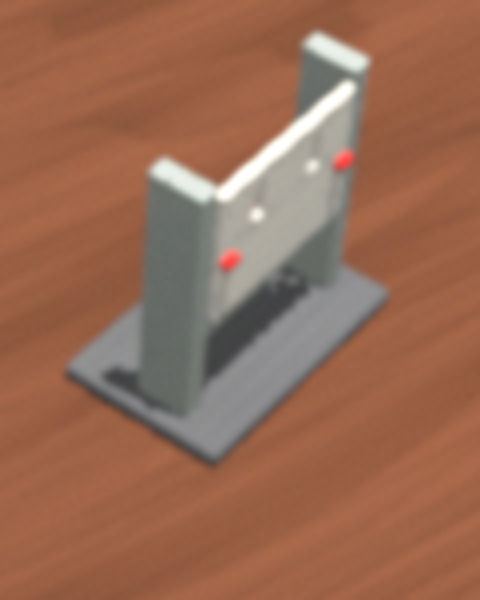

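```bash
python3 - <<'E'
from h import *
c,I,D=load('wrist0'); print('fwd',c[4][:,2],'right',c[4][:,0])
# strip top edge in scene + cloud on strip: frame guess yaw 15.7, centre
th=np.radians(15.6); ex=np.array([np.cos(th),np.sin(th),0]); ey=np.array([-np.sin(th),np.cos(th),0])
for t in('scene0','top0'):
    c,I,D=load(t); P=cloud(c,D)
    q=P-np.array([.447,.181,0]); X=q@ex;Y=q@ey
    m=(D>0)&(abs(Y)<.06)&(P[...,2]>.09)&(abs(X)<.06)
    print(t,m.sum(),'X',np.percentile(X[m],[5,25,50,75,95]).round(4),'z top',np.percentile(P[...,2][m],[90,95,98,100]).round(4))
    mp=(D>0)&(abs(Y)<.1)&(P[...,2]>.192)&(abs(X)<.06)
    print('posts X',np.percentile(X[mp],[1,5,95,99]).round(4),'Y',np.percentile(Y[mp],[1,99]).round(4),'z',np.median(P[...,2][mp]))
    for a,b in((-.06,-.02),(-.02,.02),(.02,.06)):
        k=m&(Y>a)&(Y<b); print(a,np.median(X[k]).round(4),P[...,2][k].max().round(4))
E
```

```text
fwd [-0.28141543 -0.07230562 -0.95685801] right [ 0.25633931 -0.966584   -0.00234976]
scene0 898 X [0.0196 0.0224 0.0233 0.0241 0.0254] z top [0.1845 0.1862 0.1876 0.1908]
posts X [-0.0179 -0.0159  0.0205  0.0222] Y [-0.082   0.0842] z 0.1947400454450976
-0.06 0.0233 0.1898
-0.02 0.0234 0.1901
0.02 0.0233 0.1908
top0 663 X [-0.0042  0.0028  0.0124  0.0159  0.0201] z top [0.1858 0.1873 0.1894 0.1921]
posts X [-0.02   -0.0183  0.017   0.0193] Y [-0.0814  0.0813] z 0.19512011254744865
-0.06 0.0126 0.1921
-0.02 0.0111 0.1911
0.02 0.0133 0.192
```

>>> play_rows(series=[0.037,0.044,0.01,0.025,0.037,0.044,0.01,0.025,0.037,0.044,0.005,0.025,0.037,0.044,0.005,0.025,0.037,0.044,0,0.025], jaw=-1)

```text
time_s: 0.78
tool_pos: [0.3337, -0.3343, 0.252]
tcp_rot: [3.083, 0.601, 0.001]
wrist_force: [0.3, -0.8, -0.2]
grip_width: 0.0854
```

>>> play_rows(series=[0.037,0.044,0,0.025,0.037,0.044,0,0.025,0.037,0.044,0,0.025,0.037,0.044,0,0.025,0,0,0,0])

```text
time_s: 1.4
tool_pos: [0.4823, -0.1567, 0.2513]
tcp_rot: [-3.047, -0.764, -0.0]
wrist_force: [0.0, -0.5, -0.1]
grip_width: 0.0852
```

```bash
python3 - <<'E'
from h import *
s=r.get_state(); print(s['time_s'],s['tool_pos'],s['tcp_rot'],s['joint_positions'],s['wrist_force'])
grab('wrist','wb')
E
```

```text
1.4 [ 0.48234367 -0.15666618  0.25126239] [-3.04657399e+00 -7.63574954e-01 -9.49765853e-05] [-4.39606952e-01  2.32062435e-01 -4.39983994e-02  1.29518672e+00
  6.47690503e-04  2.21083504e+00] [ 0.03760748 -0.50193336 -0.08349897]
```

View pics/wb.png

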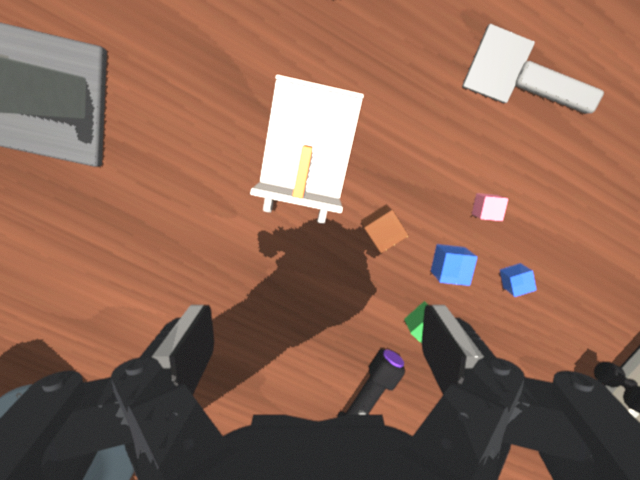

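The wrist view shows the bracket (tray corners (277,76), (362,94); web top at (302,172); claws at (268,203), (323,214)), the larger cube at (455,265) and the smaller at (518,281).

```bash
python3 - <<'E'
from h import *
c,I,D=load('wb'); H=cv2.cvtColor(I,cv2.COLOR_BGR2HSV)
m=cv2.inRange(H,(10,120,150),(28,255,255)); m[:140]=0;m[200:]=0;m[:,:285]=0;m[:,320:]=0
v,u=np.nonzero(m); P=onz(c,u,v,.063); rr=cv2.minAreaRect((P[:,:2]*1e3).astype(np.float32)); print('web top',len(u),rr,P[:,:2].mean(0), 'depth z',np.median(cloud(c,D)[v,u][:,2]))
W=((H[...,1]<60)&(H[...,2]>185)).astype(np.uint8); W[:70]=0;W[225:]=0;W[:,:245]=0;W[:,368:]=0
W=cv2.morphologyEx(W,cv2.MORPH_OPEN,np.ones((3,3)))
Pc=cloud(c,D)
v,u=np.nonzero(W.astype(bool)&(Pc[...,2]<.014)); P=onz(c,u,v,.006);print('tray',cv2.minAreaRect((P[:,:2]*1e3).astype(np.float32)))
# back plate top: z>.05 points
v,u=np.nonzero(W.astype(bool)&(Pc[...,2]>.045)); P=onz(c,u,v,.06);print('plate',len(u),cv2.minAreaRect((P[:,:2]*1e3).astype(np.float32)))
B=cv2.inRange(H,(100,130,60),(125,255,255)); k,L,S,C=cv2.connectedComponentsWithStats(B)
for i in range(1,k):
    if S[i,4]<100: continue
    v,u=np.nonzero(L==i); vals=H[v,u,2]; 
    top=(Pc[v,u,2]>Pc[v,u,2].max()-.006); zt=.035
    P=onz(c,u[top],v[top],zt); print(C[i],S[i],Pc[v,u,2].max(),cv2.minAreaRect((P[:,:2]*1e3).astype(np.float32)), cv2.minAreaRect((Pc[v,u][:,:2]*1e3).astype(np.float32)))
E
```

```text
web top 32 ((514.0089721679688, -127.44720458984375), (45.394046783447266, 6.607633113861084), 26.170095443725586) [ 0.51511705 -0.12627359] depth z 0.061593782704607636
tray ((523.9739379882812, -118.4839859008789), (142.40322875976562, 104.97608184814453), 16.329965591430664)
plate 1012 ((526.5924682617188, -117.96040344238281), (122.11532592773438, 89.3784408569336), 17.663375854492188)
[450.68341232 262.98578199] [ 432  246   44   38 1055] 0.4030602629932045 ((497.6549987792969, -315.32330322265625), (37.558467864990234, 13.016468048095703), 20.718807220458984) ((508.918701171875, -231.06210327148438), (229.30508422851562, 44.68772506713867), 81.60256958007812)
[517.42684564 279.31275168] [501 265  34  31 745] 0.4030602629932045 ((511.2162780761719, -392.0772705078125), (26.854290008544922, 17.460186004638672), 65.93294525146484) ((537.7213134765625, -271.56134033203125), (300.2348327636719, 32.49431228637695), 80.00828552246094)
```

>>> play_rows(series=[0.01,0.06,0.005,0.04,0.01,0.06,0.005,0.04,0.01,0.06,0,0,0.01,0.06,0,0,0.01,0.06,0,0])

```text
time_s: 2.08
tool_pos: [0.5308, 0.1402, 0.2618]
tcp_rot: [3.018, 0.871, -0.0]
wrist_force: [1.2, -0.1, 0.6]
grip_width: 0.0851
```

>>> play_rows(series=[0.01,0.06,-0.02,0,0.01,0.01,-0.04,0,0,0,-0.03,0,0,0,0,0])

```text
time_s: 2.58
tool_pos: [0.5483, 0.2068, 0.1694]
tcp_rot: [3.018, 0.873, -0.011]
wrist_force: [-0.6, -0.3, 0.3]
grip_width: 0.0856
```

```bash
python3 - <<'E'
from h import *
s=r.get_state(); print(s['time_s'],s['tool_pos'],s['tcp_rot'],s['joint_positions'],s['wrist_force'])
grab('wrist','wu')
E
```

```text
2.575 [0.54830483 0.20679887 0.16941699] [ 3.01760421  0.87257047 -0.01051549] [ 2.52729436e-01  4.23866556e-01  1.51166794e-02  1.16872883e+00
 -5.39223002e-04  2.83135905e+00] [-0.58764689 -0.25373337  0.2701137 ]
```

View pics/wu.png

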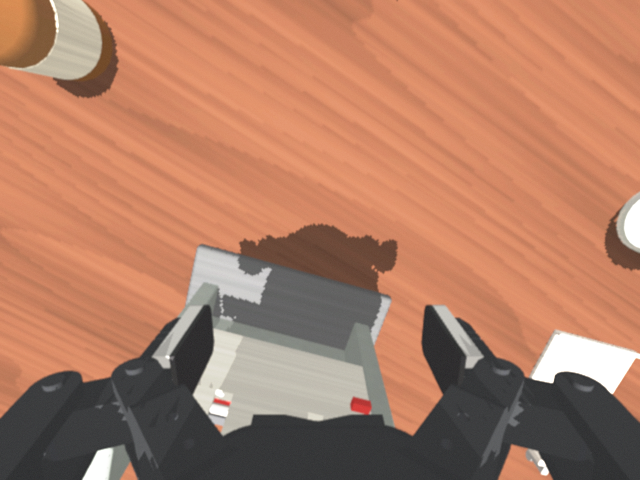

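The gripper's body hides the slots; only the right flag at (360,406) shows clearly. Backing off 7 cm.

>>> play_rows(series=[0.035,0.01,0,-0.08,0.035,0.01,0.01,-0.08,0,0,0,0,0,0,0,0])

```text
time_s: 3.12
tool_pos: [0.6208, 0.2281, 0.1835]
tcp_rot: [3.078, 0.631, 0.002]
wrist_force: [0.2, -0.6, 0.5]
grip_width: 0.0851
```

```bash
python3 - <<'E'
from h import *
s=r.get_state(); print(s['time_s'],s['tool_pos'],s['tcp_rot'],s['joint_positions'],s['wrist_force'])
c,I,D=grab('wrist','wu2'); cv2.imwrite('pics/wu2c.png',cv2.resize(I[220:440,150:430],None,fx=2.7,fy=2.7,interpolation=cv2.INTER_CUBIC))
E
```

```text
3.125 [0.62080931 0.22806038 0.18354093] [3.07755774e+00 6.30608149e-01 2.26904644e-03] [ 2.56281299e-01  5.70887126e-01  2.89358895e-01  1.28783057e+00
 -1.68963587e-04  2.99365824e+00] [ 0.15398801 -0.643946    0.4559684 ]
```

View pics/wu2c.png

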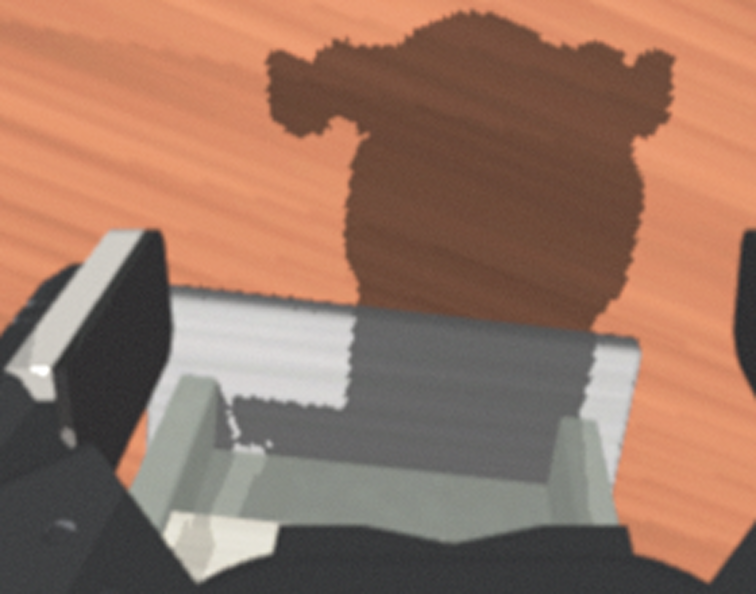

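The camera must stand above the strip, not in front (strip at the bottom of the crop, posts at (185,420) and (585,450)). Lifting and moving back over it.

>>> play_rows(series=[0,0,0.055,0.06,0,0,0.055,0.06,-0.05,-0.014,0.01,0.06,-0.05,-0.014,0,0,-0.045,-0.012,0,0])

```text
time_s: 3.8
tool_pos: [0.473, 0.188, 0.3029]
tcp_rot: [3.008, 0.906, 0.002]
wrist_force: [-0.3, -0.3, 0.9]
grip_width: 0.0854
```

>>> play_rows(series=[0,0,0,0,0,0,0,0])

```text
time_s: 4.05
tool_pos: [0.4753, 0.1887, 0.3029]
tcp_rot: [3.008, 0.906, 0.003]
wrist_force: [0.5, 0.7, 0.9]
grip_width: 0.0851
```

```bash
python3 - <<'E'
from h import *
s=r.get_state(); print(s['time_s'],s['tool_pos'],s['tcp_rot'],s['joint_positions'],s['wrist_force'])
c,I,D=grab('wrist','wu3'); cv2.imwrite('pics/wu3c.png',cv2.resize(I[140:440,150:480],None,fx=2,fy=2,interpolation=cv2.INTER_CUBIC))
E
```

```text
4.05 [0.47534695 0.18871884 0.30290634] [3.00804333e+00 9.05651408e-01 2.62084569e-03] [ 2.53908550e-01  2.36772866e-01  9.45247133e-02  1.42687429e+00
 -1.05630336e-04  2.81061273e+00] [0.54182815 0.72633466 0.94008112]
```

View pics/wu3c.png

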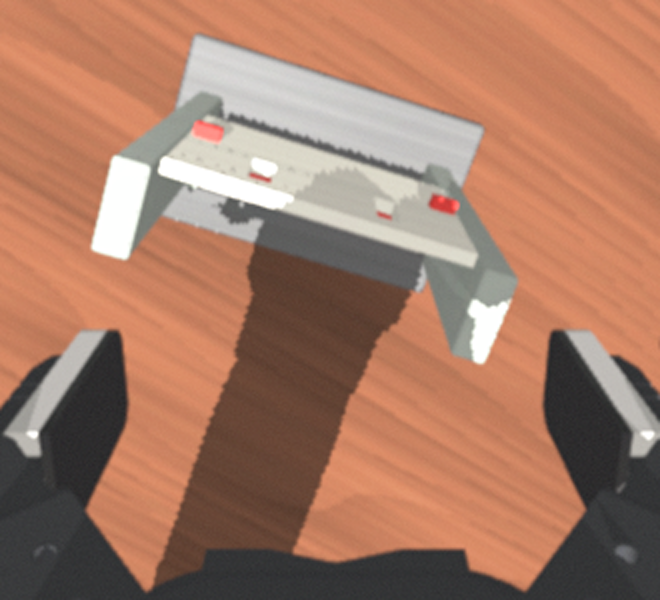

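The crop shows post tops centred at (122,205) and (483,316), the strip's top face from (160,165) to (477,257), flags at (208,131) and (444,204), slots at (263,168) and (385,208).

```bash
python3 - <<'E'
from h import *
c,I,D=load('wu3'); f=lambda p:np.array(p,float)/2+[150,140]
g=lambda p,z:onz(c,f(p)[...,0],f(p)[...,1],z)[...,:2]
L=g([(115,156),(150,160),(130,258),(92,248)],.195);Rr=g([(483,272),(514,277),(483,362),(452,352)],.195)
print(L,Rr); l,rr=L.mean(0),Rr.mean(0); d=l-rr; print('dist',np.linalg.norm(d),'yaw',np.degrees(np.arctan2(-d[0],d[1])),'centre',(l+rr)/2)
# depth-based
P=cloud(c,D); th=np.arctan2(-d[0],d[1]); ex=np.array([np.cos(th),np.sin(th),0]);ey=np.array([-np.sin(th),np.cos(th),0]); o=np.r_[(l+rr)/2,0]
X=(P-o)@ex;Y=(P-o)@ey;Z=P[...,2]
m=(D>0)&(abs(Y)<.06)&(abs(X)<.04)&(Z>.1)&(Z<.22)
z98=Z[m].max(); print('strip z',np.percentile(Z[m],[50,90,97,100]))
t=m&(Z>.18); print('topface X',np.percentile(X[t],[2,50,98]),'Z',np.median(Z[t]))
fr=m&(Z<.175);print('face X',np.percentile(X[fr],[5,50,95]))
for a in(-.05,-.02,.02): k=fr&(Y>a)&(Y<a+.03);print(' faceX',a,np.median(X[k]))
p=(D>0)&(abs(Y)>.06)&(abs(Y)<.09)&(Z>.188)&(abs(X)<.05);print('posts z',np.median(Z[p]),'Y',np.percentile(Y[p],[1,99]),'X',np.percentile(X[p],[1,99]))
# points on strip top edges
for z in(.186,.190):
    q=g([(160,157),(478,247),(163,175),(475,266)],z)-o[:2]; print(z,np.c_[q@ex[:2],q@ey[:2]].round(4).tolist())
# slots, flags via depth
for p in[(263,168),(385,208),(208,131),(444,204)]:
    u,v=f(p).astype(int); q=P[v-1:v+2,u-1:u+2].reshape(-1,3); q=np.median(q,0); dd=ray(c,u*1.,v*1.); tt=((o+ex*.0215-c[3])@ex)/(dd@ex); w=c[3]+tt*dd
    print('slot/flag depth',((q-o)@ex).round(4),((q-o)@ey).round(4),q[2].round(4),'plane',((w-o)@ey).round(4),w[2].round(4))
E
```

```text
[[0.44254366 0.265949  ]
 [0.44838781 0.25434742]
 [0.40997286 0.24174457]
 [0.40550401 0.25599019]] [[0.48088773 0.12390598]
 [0.48589662 0.11251651]
 [0.44938805 0.1002446 ]
 [0.44609417 0.11343414]]
dist 0.1472320080961132 yaw 15.345998141748113 centre [0.44608437 0.18351655]
strip z [0.1479163  0.18535685 0.18607326 0.18776813]
topface X [0.01531226 0.01899894 0.02162662] Z 0.1851070416652641
face X [-0.00422441  0.02111706  0.0218349 ]
 faceX -0.05 0.021336150754902805
 faceX -0.02 0.021212770684848285
 faceX 0.02 0.020890655997342227
posts z 0.3813251814457028 Y [-0.07980185  0.08017734] X [-0.01789647  0.0492131 ]
0.186 [[0.0206, 0.0659], [0.0243, -0.0639], [0.014, 0.0631], [0.0164, -0.0657]]
0.19 [[0.0218, 0.0653], [0.0255, -0.0626], [0.0153, 0.0625], [0.0176, -0.0644]]
slot/flag depth 0.0177 0.0283 0.145 plane 0.028 0.1592
slot/flag depth 0.0173 -0.0294 0.1453 plane -0.0268 0.1617
slot/flag depth 0.0245 0.0568 0.1353 plane 0.0582 0.1226
slot/flag depth 0.0249 -0.0573 0.1351 plane -0.0607 0.1204
```

>>> play_rows(series=[0.003,-0.02,0,0.185,0.003,-0.02,0,0.185,0.003,-0.02,0,0.185,0.003,-0.02,0,0.185,0.003,-0.02,0,0.185])

```text
time_s: 4.72
tool_pos: [0.4921, 0.0882, 0.3022]
tcp_rot: [2.281, 2.159, 0.001]
wrist_force: [-1.0, -0.1, -0.3]
grip_width: 0.0852
```

>>> play_rows(series=[0.003,-0.02,-0.007,0.185,0.003,-0.02,-0.007,0.185,0.003,-0.02,-0.007,0.185,0.003,-0.02,-0.007,0.185,0.003,-0.02,-0.007,0.185])

```text
time_s: 5.35
tool_pos: [0.5071, -0.0122, 0.2669]
tcp_rot: [1.078, 2.95, 0.0]
wrist_force: [-0.8, -0.3, -1.3]
grip_width: 0.0853
```

>>> play_rows(series=[0.003,-0.02,-0.009,0.185,0.002,-0.02,-0.009,0.185,0.002,-0.02,-0.009,0.185,0.001,-0.02,-0.009,0.185,0.001,-0.02,-0.009,0.185])

```text
time_s: 5.98
tool_pos: [0.516, -0.1125, 0.2218]
tcp_rot: [-0.351, 3.121, -0.0]
wrist_force: [-0.2, 0.3, -0.1]
grip_width: 0.0855
```

>>> play_rows(series=[0,-0.012,0,0.061,0,0,0,0,0,0,0,0])

```text
time_s: 6.35
tool_pos: [0.5152, -0.1231, 0.2222]
tcp_rot: [-0.436, 3.111, 0.0]
wrist_force: [0.6, 0.3, 0.7]
grip_width: 0.0854
```

```bash
python3 - <<'E'
from h import *
s=r.get_state(); print(s['time_s'],s['tool_pos'],s['tcp_rot'],s['joint_positions'],s['wrist_force'])
c,I,D=grab('wrist','wb2')
E
```

```text
6.35 [ 0.51516522 -0.12309978  0.22221187] [-4.35888869e-01  3.11083231e+00  3.96722724e-04] [-3.54591307e-01  2.84081341e-01 -4.98702410e-02  1.23663827e+00
  3.98001760e-04 -6.33017930e-01] [0.62235346 0.2858386  0.71713378]
```

View pics/wb2.png

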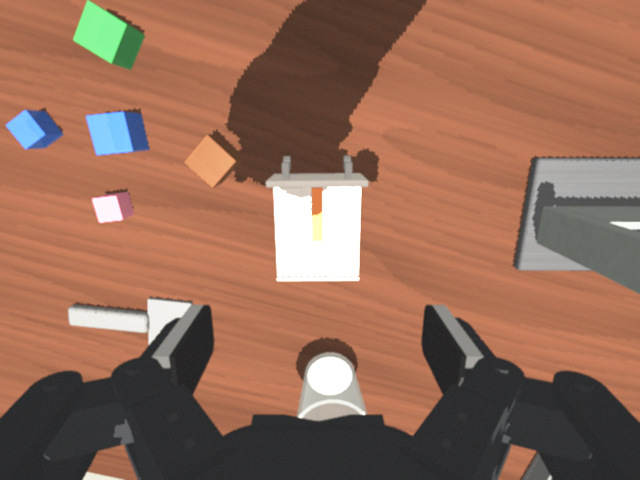

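The view shows the bracket square to the tool: plate from (267,180) to (368,180), claws at (287,165) and (348,165), web at column 317, rows 187–240. The cube's top is near (108,132).

```bash
python3 - <<'E'
from h import *
c,I,D=load('wb2'); H=cv2.cvtColor(I,cv2.COLOR_BGR2HSV)
m=cv2.inRange(H,(5,100,100),(30,255,255)); m[:186]=0;m[246:]=0;m[:,:300]=0;m[:,335:]=0
k,L,S,C=cv2.connectedComponentsWithStats(m); i=1+S[1:,4].argmax(); v,u=np.nonzero(L==i); print(S[i])
for a in range(188,244,8):
    x=np.nonzero(L[a]==i)[0]; print(a,x.min(),x.max(),end=' | ')
P=onz(c,u,v,.063); print('web',cv2.minAreaRect((P[:,:2]*1e3).astype(np.float32)))
g=lambda p,z:onz(c,np.array(p,float)[...,0],np.array(p,float)[...,1],z)[...,:2]
pl=g([(267,183),(368,183)],.060); d=pl[1]-pl[0]; print('plate',pl,np.linalg.norm(d),'yaw',np.degrees(np.arctan2(-d[0],d[1])))
cl=g([(287,160),(348,160)],.054); d=cl[1]-cl[0]; print('claws',cl,np.linalg.norm(d),np.degrees(np.arctan2(-d[0],d[1])),cl.mean(0))
tr=g([(276,281),(359,281)],.010); d=tr[1]-tr[0]; print('tray front',tr,np.linalg.norm(d),np.degrees(np.arctan2(-d[0],d[1])),tr.mean(0))
e=pl.mean(0)-tr.mean(0); print('axis yaw from plate mid to tray mid',np.degrees(np.arctan2(-e[1],-e[0])))
B=cv2.inRange(H,(95,110,60),(125,255,255));B[:,160:]=0;B[:,:75]=0; v,u=np.nonzero(B)
Pc=cloud(c,D); t=Pc[v,u,2]>.030; P=onz(c,u[t],v[t],.035); print('cube top',t.sum(),cv2.minAreaRect((P[:,:2]*1e3).astype(np.float32)))
for hue in(0,):
    val=H[v,u,2]; print(np.percentile(val,[10,50,90]))
    thr=cv2.threshold(val.astype(np.uint8),0,255,cv2.THRESH_OTSU)[0]; t=val>thr; P=onz(c,u[t],v[t],.035); print('bright',t.sum(),cv2.minAreaRect((P[:,:2]*1e3).astype(np.float32)))
E
```

```text
[312 188  11  28 273]
188 312 322 | 196 312 321 | 204 312 321 | 212 312 321 | Traceback (most recent call last):
  File "<stdin>", line 6, in <module>
    return umr_minimum(a, axis, None, out, keepdims, initial, where)
ValueError: zero-size array to reduction operation minimum which has no identity
```

```bash
python3 - <<'E'
from h import *
c,I,D=load('wb2'); H=cv2.cvtColor(I,cv2.COLOR_BGR2HSV)
g=lambda p,z:onz(c,np.array(p,float)[...,0],np.array(p,float)[...,1],z)[...,:2]
m=((H[...,1]>70)).astype(np.uint8); m[:188]=0;m[246:]=0;m[:,:300]=0;m[:,335:]=0
v,u=np.nonzero(m); print('web rows',v.min(),v.max(),u.min(),u.max()); P=onz(c,u,v,.063); print('web',cv2.minAreaRect((P[:,:2]*1e3).astype(np.float32)))
print('web front end',g([(317,v.max()+.5)],.063))
pl=g([(267,183),(368,183)],.060); d=pl[1]-pl[0]; print('plate',pl,np.linalg.norm(d),'yaw',np.degrees(np.arctan2(-d[0],d[1])),pl.mean(0))
cl=g([(287,160),(348,160)],.054); d=cl[1]-cl[0]; print('claws',np.linalg.norm(d),np.degrees(np.arctan2(-d[0],d[1])),cl.mean(0))
tr=g([(276,281),(359,281)],.010); d=tr[1]-tr[0]; print('tray front',np.linalg.norm(d),np.degrees(np.arctan2(-d[0],d[1])),tr.mean(0))
e=pl.mean(0)-tr.mean(0); print('axis yaw',np.degrees(np.arctan2(-e[1],-e[0])))
B=cv2.inRange(H,(95,110,60),(125,255,255));B[:,160:]=0;B[:,:75]=0; v,u=np.nonzero(B)
Pc=cloud(c,D); t=Pc[v,u,2]>.030; P=onz(c,u[t],v[t],.035); print('cube top',t.sum(),cv2.minAreaRect((P[:,:2]*1e3).astype(np.float32)))
val=H[v,u,2]; thr=cv2.threshold(val.astype(np.uint8),0,255,cv2.THRESH_OTSU)[0]; t=val>thr; P=onz(c,u[t],v[t],.035); print('bright',t.sum(),cv2.minAreaRect((P[:,:2]*1e3).astype(np.float32)))
E
```

```text
web rows 188 226 311 322
web ((503.56182861328125, -126.1643295288086), (34.06742858886719, 9.574159622192383), 15.627313613891602)
web front end [[ 0.52023354 -0.12088293]]
plate [[ 0.49526435 -0.17342499]
 [ 0.47106141 -0.08855428]] 0.08825428482836188 yaw 15.916785272806225 [ 0.48316288 -0.13098964]
claws 0.053327027014305 15.919235644221681 [ 0.46468272 -0.13625997]
tray front 0.09132569462082693 15.905232849018525 [ 0.59253709 -0.09970924]
axis yaw 15.96022774623528
cube top 1600 ((494.2620849609375, -322.489990234375), (34.59440994262695, 36.91693115234375), 21.660417556762695)
bright 1529 ((494.7909851074219, -323.4479675292969), (34.87033462524414, 34.745811462402344), 21.660415649414062)
```

>>> play_rows(series=[-0.002,0,-0.05,0,-0.002,0,-0.05,0,0,0,-0.048,0,0,0,-0.04,0,0,0,0,0])

```text
time_s: 7.02
tool_pos: [0.5075, -0.1215, 0.0316]
tcp_rot: [0.437, -3.105, -0.005]
wrist_force: [1.5, -0.3, 0.4]
grip_width: 0.085
```

>>> play_rows(series=[0,0,0,0,0,0,0,0,0,0,0,0,0,0,0,0,0,0,0,0], jaw=1, grip_force=80)

```text
time_s: 7.65
tool_pos: [0.5113, -0.1237, 0.0351]
tcp_rot: [-0.437, 3.11, -0.002]
wrist_force: [-0.6, 0.1, 5.4]
grip_width: 0.0079
```

>>> play_rows(series=[0,0,0,0,0,0,0,0])

```text
time_s: 7.9
tool_pos: [0.5113, -0.1237, 0.0351]
tcp_rot: [-0.437, 3.11, -0.002]
wrist_force: [-1.3, -0.6, 6.0]
grip_width: 0.0079
```

>>> play_rows(series=[0,0,0.02,0,0,0,0.04,0,0,0,0.04,0,0,0,0.04,0,0,0,0.04,0])

```text
time_s: 8.52
tool_pos: [0.5095, -0.1227, 0.2145]
tcp_rot: [0.437, -3.109, -0.002]
wrist_force: [0.7, 0.0, -3.7]
grip_width: 0.0078
```

>>> play_rows(series=[0.01,0.04,0,0,0.01,0.045,0,0,0.01,0.045,0,0,0.01,0.045,0,0,0.006,0.045,0,0])

```text
time_s: 9.15
tool_pos: [0.5558, 0.0983, 0.213]
tcp_rot: [0.437, -3.109, -0.001]
wrist_force: [0.7, -0.5, -2.9]
grip_width: 0.008
```

>>> play_rows(series=[0,0.045,0,0,0,0.04,0,0,-0.01,0.024,0.005,0,-0.02,0,0,-0.005,0,0,0,0])

```text
time_s: 9.78
tool_pos: [0.5244, 0.2061, 0.2182]
tcp_rot: [0.431, -3.108, 0.0]
wrist_force: [-0.5, -0.4, -2.8]
grip_width: 0.008
```

>>> play_rows(series=[0,0,0,0,0,0,0,0])

```text
time_s: 10.02
tool_pos: [0.527, 0.2055, 0.2189]
tcp_rot: [0.428, -3.112, -0.0]
wrist_force: [0.5, 0.3, -3.0]
grip_width: 0.0082
```

```bash
python3 - <<'E'
from h import *
s=r.get_state(); print(s['time_s'],s['tool_pos'],s['tcp_rot'],s['joint_positions'],s['wrist_force'])
c,I,D=grab('wrist','wh'); cv2.imwrite('pics/whc.png',cv2.resize(I[0:400,140:500],None,fx=1.5,fy=1.5,interpolation=cv2.INTER_CUBIC))
E
```

```text
10.025 [0.52696476 0.2054612  0.2188802 ] [ 4.28093250e-01 -3.11205757e+00 -1.44308192e-04] [ 2.59546418e-01  3.58711431e-01  4.64783086e-02  1.25877913e+00
  1.19233549e-04 -1.38568165e-02] [ 0.48171953  0.3300259  -3.01999589]
```

View pics/whc.png

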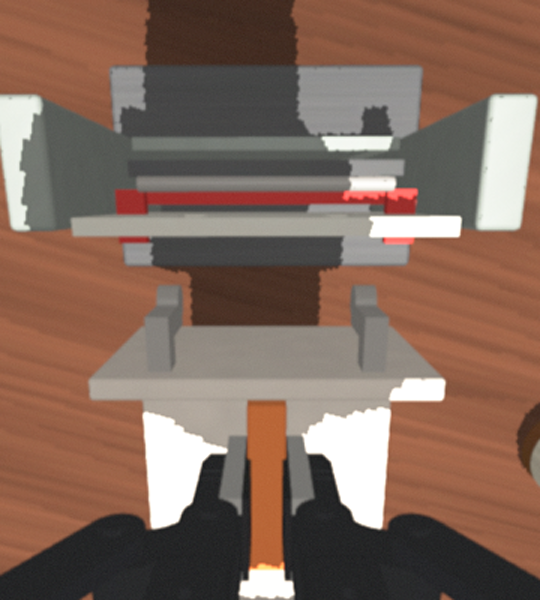

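The crop shows strip (72–461, centre 266.5), posts (centre 267.5), plate (90–445) and claws (centre 267) all centred on the same column and parallel. Now the distance out from the face and the strip's height.

```bash
python3 - <<'E'
from h import *
c,I,D=load('wh'); s=r.get_state(); th=np.radians(15.65); ex=np.array([np.cos(th),np.sin(th)])
tcp=s['tool_pos'][:2]; P=cloud(c,D)
st=P[147:156,200:430].reshape(-1,3); print('strip top z (depth)',np.percentile(st[:,2],[10,50,90]))
pt=P[70:140,146:164].reshape(-1,3); print('post z',np.median(pt[:,2]))
pl=P[256:264,210:420].reshape(-1,3); print('plate top z',np.median(pl[:,2]),'exp',s['tool_pos'][2]+.007+.018)
for z in(.184,.188,.192):
    a=onz(c,317.3,158.,z)[:2]; b=onz(c,317.3,144.,z)[:2]; print(z,'front edge X rel TCP',(a-tcp)@ex,'rear',(b-tcp)@ex)
print('plate rear',(onz(c,317.3,253.3,s['tool_pos'][2]+.025)[:2]-tcp)@ex,'front',(onz(c,317.3,266.7,s['tool_pos'][2]+.025)[:2]-tcp)@ex)
print('lip rear top',(onz(c,317.3,191.5,s['tool_pos'][2]+.019)[:2]-tcp)@ex)
E
```

```text
strip top z (depth) [0.18451644 0.18536752 0.18624542]
post z 0.19448767582611412
plate top z 0.24334493630197368 exp 0.2439675485492618
0.184 front edge X rel TCP -0.06222252032529027 rear -0.06909597418600022
0.188 front edge X rel TCP -0.06246965074716436 rear -0.06919583759776039
0.192 front edge X rel TCP -0.06271678116903846 rear -0.06929570100952057
plate rear -0.03119236373891727 front -0.02584797068892536
lip rear top -0.05341186297528055
```

>>> play_rows(series=[-0.011,-0.003,0,0,-0.011,-0.003,0,0,0,0,-0.008,0,0,0,-0.008,0,0,0,0,0])

```text
time_s: 10.7
tool_pos: [0.5038, 0.1997, 0.202]
tcp_rot: [0.429, -3.11, 0.0]
wrist_force: [0.1, 0.3, -3.2]
grip_width: 0.0079
```

>>> play_rows(series=[0,0,-0.002,0,0,0,-0.001,0,0,0,-0.001,0,0,0,0,0])

```text
time_s: 11.2
tool_pos: [0.5045, 0.1998, 0.1992]
tcp_rot: [-0.429, 3.112, 0.0]
wrist_force: [-0.4, -0.5, -3.1]
grip_width: 0.008
```

>>> play_rows(series=[0,0,-0.001,0,0,0,-0.001,0,0,0,0,0])

```text
time_s: 11.58
tool_pos: [0.5044, 0.1998, 0.1971]
tcp_rot: [0.429, -3.112, -0.0]
wrist_force: [-0.1, -1.3, -2.9]
grip_width: 0.0081
```

>>> play_rows(series=[0,0,-0.001,0,0,0,-0.001,0,0,0,0,0])

```text
time_s: 11.95
tool_pos: [0.5044, 0.1998, 0.1951]
tcp_rot: [0.429, -3.112, -0.0]
wrist_force: [-0.4, 0.7, -2.4]
grip_width: 0.0081
```

>>> play_rows(series=[0,0,-0.001,0,0,0,0,0])

```text
time_s: 12.2
tool_pos: [0.5044, 0.1998, 0.1941]
tcp_rot: [0.429, -3.112, -0.0]
wrist_force: [-1.1, 0.9, -2.3]
grip_width: 0.008
```

>>> play_rows(series=[0,0,-0.001,0,0,0,0,0])

```text
time_s: 12.45
tool_pos: [0.5044, 0.1998, 0.1931]
tcp_rot: [0.429, -3.112, -0.0]
wrist_force: [-0.2, 0.3, -2.0]
grip_width: 0.0079
```

>>> play_rows(series=[0,0,-0.001,0,0,0,0,0])

```text
time_s: 12.7
tool_pos: [0.5046, 0.1998, 0.1925]
tcp_rot: [-0.429, 3.112, 0.0]
wrist_force: [0.0, -0.1, -0.1]
grip_width: 0.0081
```

>>> play_rows(series=[0,0,-0.001,0,0,0,0,0])

```text
time_s: 12.95
tool_pos: [0.5048, 0.1999, 0.1921]
tcp_rot: [-0.429, 3.111, 0.0]
wrist_force: [-0.7, -0.3, 4.9]
grip_width: 0.0081
```

>>> play_rows(series=[0,0,0.01,0,0.009,0.0025,0,0,0.0083,0.0024,0,0,0,0,-0.02,0,0,0,-0.02,0])

```text
time_s: 13.58
tool_pos: [0.5226, 0.2049, 0.1603]
tcp_rot: [-0.429, 3.112, 0.0]
wrist_force: [0.2, -0.5, -3.4]
grip_width: 0.0078
```

>>> play_rows(series=[0,0,-0.006,0,0,0,0,0,0,0,0,0])

```text
time_s: 13.95
tool_pos: [0.5225, 0.2049, 0.156]
tcp_rot: [-0.429, 3.111, 0.0]
wrist_force: [0.2, -1.1, -2.5]
grip_width: 0.0082
```

>>> play_rows(series=[0,0,-0.0017,0,-0.0048,-0.0013,0,0,0,0,0,0])

```text
time_s: 14.32
tool_pos: [0.5164, 0.2033, 0.1536]
tcp_rot: [0.429, -3.112, -0.0]
wrist_force: [1.3, 0.1, -3.2]
grip_width: 0.0078
```

>>> play_rows(series=[-0.0019,-0.0005,0,0,-0.0019,-0.0005,0,0,0,0,0,0])

```text
time_s: 14.7
tool_pos: [0.513, 0.2024, 0.1535]
tcp_rot: [0.429, -3.112, -0.0]
wrist_force: [0.9, -0.8, -3.1]
grip_width: 0.0079
```

>>> play_rows(series=[-0.0019,-0.0005,0,0,0,0,0,0])

```text
time_s: 14.95
tool_pos: [0.5111, 0.2019, 0.1535]
tcp_rot: [0.429, -3.112, -0.0]
wrist_force: [0.2, 0.6, -2.9]
grip_width: 0.0079
```

>>> play_rows(series=[-0.0019,-0.0005,0.0005,0,-0.0019,-0.0005,0,0,0,0,0,0])

```text
time_s: 15.32
tool_pos: [0.5073, 0.2009, 0.154]
tcp_rot: [0.429, -3.112, -0.0]
wrist_force: [-0.5, -0.4, -2.7]
grip_width: 0.0084
```

>>> play_rows(series=[-0.0019,-0.0005,0,0,-0.0019,-0.0005,0,0,0,0,0,0])

```text
time_s: 15.7
tool_pos: [0.5035, 0.1999, 0.154]
tcp_rot: [0.429, -3.112, -0.0]
wrist_force: [-0.1, -0.1, -3.0]
grip_width: 0.0081
```

>>> play_rows(series=[-0.0019,-0.0005,0,0,0,0,0,0])

```text
time_s: 15.95
tool_pos: [0.5016, 0.1994, 0.154]
tcp_rot: [0.429, -3.112, -0.0]
wrist_force: [0.2, 0.8, -2.6]
grip_width: 0.0084
```

>>> play_rows(series=[-0.0019,-0.0005,0,0,0,0,0,0])

```text
time_s: 16.2
tool_pos: [0.4997, 0.1989, 0.154]
tcp_rot: [0.429, -3.112, -0.0]
wrist_force: [0.3, 0.5, -3.2]
grip_width: 0.0082
```

>>> play_rows(series=[-0.00145,-0.0004,0,0,0,0,0,0])

```text
time_s: 16.45
tool_pos: [0.4983, 0.1985, 0.154]
tcp_rot: [0.429, -3.112, -0.0]
wrist_force: [0.2, 0.1, -3.1]
grip_width: 0.0083
```

>>> play_rows(series=[-0.00095,-0.00025,0,0,0,0,0,0])

```text
time_s: 16.7
tool_pos: [0.4974, 0.1983, 0.154]
tcp_rot: [0.429, -3.112, -0.0]
wrist_force: [0.1, 0.6, -2.8]
grip_width: 0.008
```

>>> play_rows(series=[-0.00095,-0.00025,0,0,0,0,0,0])

```text
time_s: 16.95
tool_pos: [0.4965, 0.198, 0.154]
tcp_rot: [-0.429, 3.112, 0.0]
wrist_force: [0.1, 0.6, -2.7]
grip_width: 0.008
```

>>> play_rows(series=[-0.00095,-0.00025,0,0,0,0,0,0])

```text
time_s: 17.2
tool_pos: [0.4964, 0.198, 0.1542]
tcp_rot: [-0.429, 3.11, 0.001]
wrist_force: [3.4, 1.4, -4.6]
grip_width: 0.0078
```

>>> play_rows(series=[-0.0006,-0.00015,0,0,0,0,0,0])

```text
time_s: 17.45
tool_pos: [0.4964, 0.198, 0.1543]
tcp_rot: [-0.429, 3.109, 0.001]
wrist_force: [5.5, 1.4, -6.3]
grip_width: 0.0075
```

>>> play_rows(series=[0.001,0.0003,0,0,0,0,-0.0015,0,0,0,-0.0015,0,0,0,0,0])

```text
time_s: 17.95
tool_pos: [0.4964, 0.198, 0.1512]
tcp_rot: [-0.429, 3.111, 0.0]
wrist_force: [3.0, 0.6, -1.9]
grip_width: 0.0085
```

>>> play_rows(series=[0,0,-0.001,0,0,0,-0.001,0,0,0,0,0])

```text
time_s: 18.32
tool_pos: [0.4965, 0.1981, 0.1495]
tcp_rot: [-0.429, 3.111, 0.0]
wrist_force: [3.5, 1.5, 1.6]
grip_width: 0.0081
```

>>> play_rows(series=[0,0,-0.001,0,0,0,0,0])

```text
time_s: 18.58
tool_pos: [0.497, 0.1982, 0.1491]
tcp_rot: [-0.429, 3.11, 0.001]
wrist_force: [3.7, 0.3, 5.1]
grip_width: 0.0082
```

>>> play_rows(series=[0,0,-0.001,0,0,0,0,0])

```text
time_s: 18.82
tool_pos: [0.4979, 0.1984, 0.1484]
tcp_rot: [-0.429, 3.108, 0.001]
wrist_force: [5.4, 1.3, 5.7]
grip_width: 0.0083
```

>>> play_rows(series=[0,0,-0.001,0,0,0,0,0])

```text
time_s: 19.08
tool_pos: [0.498, 0.1985, 0.1475]
tcp_rot: [-0.429, 3.108, 0.001]
wrist_force: [6.3, 1.8, 5.7]
grip_width: 0.0085
```

>>> play_rows(series=[0,0,-0.001,0,0,0,-0.001,0,0,0,0,0])

```text
time_s: 19.45
tool_pos: [0.498, 0.1985, 0.1452]
tcp_rot: [-0.429, 3.108, 0.001]
wrist_force: [5.5, 1.9, 3.5]
grip_width: 0.0083
```

>>> play_rows(series=[0,0,-0.001,0,0,0,0,0])

```text
time_s: 19.7
tool_pos: [0.4979, 0.1985, 0.1439]
tcp_rot: [-0.429, 3.108, 0.001]
wrist_force: [6.0, 2.2, 2.3]
grip_width: 0.0082
```

>>> play_rows(series=[0,0,-0.001,0,0,0,0,0])

```text
time_s: 19.95
tool_pos: [0.4978, 0.1984, 0.1425]
tcp_rot: [-0.429, 3.109, 0.001]
wrist_force: [6.4, 2.3, -0.5]
grip_width: 0.0079
```

>>> play_rows(series=[0,0,-0.001,0,0,0,-0.001,0,0,0,-0.001,0,0,0,0,0])

```text
time_s: 20.45
tool_pos: [0.4972, 0.1982, 0.1382]
tcp_rot: [-0.429, 3.11, 0.001]
wrist_force: [7.5, 2.8, -6.9]
grip_width: 0.0081
```

>>> play_rows(series=[0,0,-0.001,0,0,0,-0.001,0,0,0,0,0])

```text
time_s: 20.82
tool_pos: [0.4964, 0.198, 0.136]
tcp_rot: [-0.429, 3.112, 0.0]
wrist_force: [6.0, 1.7, -5.1]
grip_width: 0.0082
```

>>> play_rows(series=[0,0,-0.001,0,0,0,0,0])

```text
time_s: 21.08
tool_pos: [0.4964, 0.198, 0.1356]
tcp_rot: [-0.429, 3.112, 0.0]
wrist_force: [5.0, 2.1, -3.1]
grip_width: 0.0079
```

>>> play_rows(series=[0,0,-0.001,0,0,0,0,0])

```text
time_s: 21.32
tool_pos: [0.4964, 0.198, 0.135]
tcp_rot: [-0.429, 3.111, 0.0]
wrist_force: [5.5, 1.9, -1.2]
grip_width: 0.0081
```

>>> play_rows(series=[0,0,-0.001,0,0,0,0,0])

```text
time_s: 21.58
tool_pos: [0.4964, 0.1981, 0.1348]
tcp_rot: [-0.429, 3.111, 0.0]
wrist_force: [4.3, 0.4, 5.4]
grip_width: 0.008
```

>>> play_rows(series=[0,0,-0.001,0,0,0,0,0])

```text
time_s: 21.82
tool_pos: [0.4966, 0.1981, 0.1347]
tcp_rot: [-0.429, 3.11, 0.0]
wrist_force: [2.4, 0.7, 10.5]
grip_width: 0.0078
```

```bash
python3 - <<'E'
from h import *
a=grab('wrist','wp'); b=grab('scene','sp')
print(r.get_state()['time_s'],r.get_state()['wrist_force'])
x=cv2.resize(a[1][0:300,140:500],None,fx=1.1,fy=1.1); y=cv2.resize(b[1][150:270,300:420],(400,330),interpolation=cv2.INTER_CUBIC)
x=cv2.resize(x,(396,330)); cv2.imwrite('pics/pressed.png',np.hstack([x,y]))
E
```

```text
21.925 [ 1.33505613  0.65685641 10.0781895 ]
```

View pics/pressed.png

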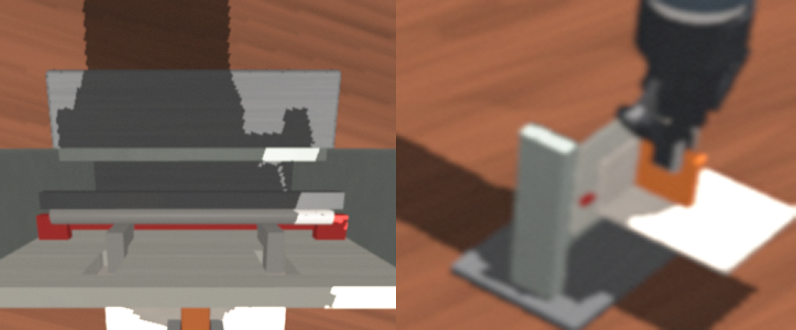

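Both claws stand behind the panel (at (118,245), (272,245)) and the scene view shows the flag low at (587,200). Bottomed out at the predicted height, so I relax and release.

>>> play_rows(series=[0,0,0.0015,0,0,0,0,0])

```text
time_s: 22.18
tool_pos: [0.4964, 0.198, 0.1348]
tcp_rot: [-0.429, 3.111, 0.0]
wrist_force: [4.0, 1.9, 3.0]
grip_width: 0.0082
```

>>> play_rows(series=[0,0,0,0,0,0,0,0,0,0,0,0,0,0,0,0], jaw=-0.5)

```text
time_s: 22.68
tool_pos: [0.4954, 0.1978, 0.1342]
tcp_rot: [0.429, -3.111, 0.0]
wrist_force: [0.1, -0.0, -0.2]
grip_width: 0.0642
```

>>> play_rows(series=[0,0,0.03,0,0,0,0.05,0,0,0,0.05,0,0,0,0.01,0,0,0,0,0])

```text
time_s: 23.3
tool_pos: [0.4963, 0.198, 0.2747]
tcp_rot: [-0.429, 3.111, 0.0]
wrist_force: [0.3, 0.1, -0.9]
grip_width: 0.0636
```

```bash
python3 - <<'E'
from h import *
a=grab('wrist','wr'); grab('scene','sr'); s=r.get_state(); print(s['time_s'],s['tool_pos'],s['wrist_force'])
th=np.radians(15.65); ex=np.array([np.cos(th),np.sin(th),0]); F=np.array([.4675,.1885,0])
for t in('scene0','sr'):
    c,I,D=load(t);H=cv2.cvtColor(I,cv2.COLOR_BGR2HSV); m=cv2.inRange(H,(0,140,110),(7,255,255))|cv2.inRange(H,(173,140,110),(180,255,255)); m[:150]=0;m[270:]=0;m[:,:330]=0;m[:,410:]=0
    k,L,S,C=cv2.connectedComponentsWithStats(m)
    for i in range(1,k):
        if S[i,4]>5:
            d=ray(c,*C[i]); w=c[3]+d*(((F-c[3])@ex)/(d@ex)); print(t,S[i,4],C[i].round(1),w.round(4))
# tray height & slope
c,I,D=load('wr'); H=cv2.cvtColor(I,cv2.COLOR_BGR2HSV); P=cloud(c,D); ey=np.array([-np.sin(th),np.cos(th),0])
X=(P-F)@ex;Y=(P-F)@ey
for a in(.065,.08,.095,.105):
    k=(D>0)&(abs(X-a)<.006)&(abs(Y)>.02)&(abs(Y)<.038)&(P[...,2]>.07)&(P[...,2]<.14); print(a,k.sum(),P[...,2][k].mean() if k.any() else '')
k=(D>0)&(H[...,1]<60)&(P[...,2]>.07)&(P[...,2]<.13)&(X>.05)&(X<.14)&(abs(Y)<.06); print('tray Y',np.percentile(Y[k],[1,99]),'X',np.percentile(X[k],[1,99]))
cv2.imwrite('pics/wrv.png',a[1])
E
```

```text
23.4 [0.49514574 0.19768971 0.27278087] [-0.33579057  0.05190616 -1.03087052]
scene0 14 [386.  194.6] [0.4495 0.2528 0.1265]
scene0 9 [357.1 219.8] [0.4813 0.1392 0.1278]
sr 6 [356.8 222. ] [0.4814 0.1389 0.1208]
0.065 440 0.10274734116971865
0.08 430 0.10236403321578666
0.095 404 0.10174350977197298
0.105 441 0.1016405118030894
tray Y [-0.04138743  0.04664566] X [0.05041873 0.11330626]Traceback (most recent call last):
  File "<stdin>", line 16, in <module>
TypeError: 'float' object is not subscriptable
```

Flags dropped 7 mm and the tray slopes only about 1.5°. Now fetching the cube.

>>> play_rows(series=[0,-0.04,0,0.021,0,-0.055,0,0.021,0,-0.055,0,0.021,0,-0.055,0,0.021,0,-0.055,0,0.021])

```text
time_s: 24.02
tool_pos: [0.4946, -0.0634, 0.2724]
tcp_rot: [0.593, -3.082, -0.003]
wrist_force: [0.4, 1.0, 0.3]
grip_width: 0.0638
```

>>> play_rows(series=[0,-0.055,0,0,0,-0.055,0,0,0,-0.055,-0.01,0,0,-0.055,-0.03,0,0,-0.041,-0.04,0])

```text
time_s: 24.65
tool_pos: [0.4954, -0.3251, 0.1924]
tcp_rot: [0.59, -3.085, -0.001]
wrist_force: [1.0, 0.7, 0.4]
grip_width: 0.0643
```

>>> play_rows(series=[0,0,0,0,0,0,0,0])

```text
time_s: 24.9
tool_pos: [0.4951, -0.3219, 0.1933]
tcp_rot: [0.592, -3.084, -0.005]
wrist_force: [0.2, -0.1, 0.3]
grip_width: 0.064
```

```bash
python3 - <<'E'
from h import *
s=r.get_state(); print(s['time_s'],s['tool_pos'],s['tcp_rot'],s['wrist_force'])
c,I,D=grab('wrist','wc'); H=cv2.cvtColor(I,cv2.COLOR_BGR2HSV); P=cloud(c,D)
B=cv2.inRange(H,(95,110,60),(125,255,255)); k,L,S,C=cv2.connectedComponentsWithStats(B)
for i in range(1,k):
    if S[i,4]<200: continue
    v,u=np.nonzero((L==i)&(P[...,2]>.029)&(P[...,2]<.04)); 
    if len(u)<50: continue
    q=onz(c,u,v,.035); print(C[i].round(),len(u),cv2.minAreaRect((q[:,:2]*1e3).astype(np.float32)))
E
```

```text
24.9 [ 0.4951026  -0.32188936  0.19334515] [ 0.59151054 -3.08352033 -0.00464311] [ 0.2281845  -0.12859142  0.30434705]
[313. 198.] 54 ((478.2481384277344, -331.5237121582031), (0.8818544149398804, 32.38130187988281), 21.651424407958984)
```

>>> play_rows(series=[-0.0005,-0.0015,-0.05,0,0,0,-0.05,0,0,0,-0.046,0,0,0,-0.03,0,0,0,0,0])

```text
time_s: 25.58
tool_pos: [0.4944, -0.322, 0.0174]
tcp_rot: [0.595, -3.082, -0.005]
wrist_force: [-0.4, 0.6, 0.7]
grip_width: 0.064
```

>>> play_rows(series=[0,0,0,0,0,0,0,0,0,0,0,0,0,0,0,0,0,0,0,0], jaw=1, grip_force=25)

```text
time_s: 26.2
tool_pos: [0.4974, -0.3254, 0.0212]
tcp_rot: [-0.592, 3.082, -0.004]
wrist_force: [0.2, 1.4, 7.9]
grip_width: 0.0339
```

>>> play_rows(series=[0,0,0.02,0,0,0,0.05,0,0,0,0.05,0,0,0,0.05,0,0,0,0.02,0])

```text
time_s: 26.82
tool_pos: [0.4971, -0.3259, 0.2136]
tcp_rot: [-0.591, 3.081, -0.009]
wrist_force: [-0.7, 0.8, -0.3]
grip_width: 0.0342
```

>>> play_rows(series=[0,0.02,0.01,0,0,0.02,0.01,0,0,0,0,0,0,0,0,0])

```text
time_s: 27.32
tool_pos: [0.4952, -0.2836, 0.2278]
tcp_rot: [0.593, -3.084, -0.001]
wrist_force: [1.0, -0.2, -0.2]
grip_width: 0.034
```

```bash
python3 - <<'E'
from h import *
s=r.get_state(); print(s['time_s'],s['tool_pos'],s['tcp_rot'],s['wrist_force'],s['joint_positions'])
c,I,D=grab('wrist','wg'); cv2.imwrite('pics/wg_c.png',I[120:480,100:540])
E
```

```text
27.325 [ 0.49515443 -0.28362251  0.22778382] [ 5.93301170e-01 -3.08386341e+00 -1.44640322e-03] [ 0.95603898 -0.20649654 -0.22464834] [-6.31203599e-01  3.68326423e-01  8.34260845e-02  1.28737093e+00
 -2.32672161e-04 -1.01133667e+00]
```

View pics/wg_c.png

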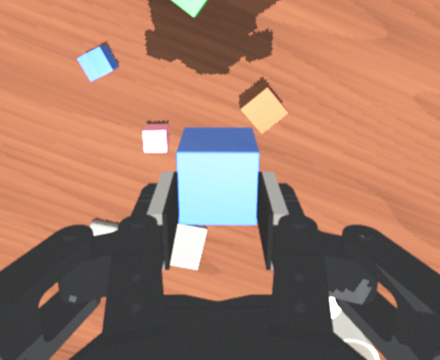

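The cube is held square: top face (178–258, 153–225) in the crop. Solving for its offset from the TCP.

```bash
python3 - <<'E'
from h import *
from scipy.optimize import least_squares
c,I,D=load('wg'); s=r.get_state(); t=s['tool_pos']
th=np.radians(21.8); ex=np.array([np.cos(th),np.sin(th),0]);ey=np.array([-np.sin(th),np.cos(th),0])
a=.0175
def f(p):
    o=t+p[0]*ex+p[1]*ey+[0,0,p[2]]
    pts=[o-a*ex-a*ey+[0,0,a],o-a*ex+a*ey+[0,0,a],o+a*ex-a*ey+[0,0,a],o+a*ex+a*ey+[0,0,a],o-a*ex-a*ey-[0,0,a],o-a*ex+a*ey-[0,0,a]]
    return (proj(c,np.array(pts))-np.array([(178,153),(258,153),(179,225),(257,225),(184,128),(252,128)])-[100,120]).ravel()
R_=least_squares(f,[0,0,0]); print('cube centre rel tcp along ex,ey,z',R_.x.round(4),'res px',R_.fun.round(1))
E
```

```text
cube centre rel tcp along ex,ey,z [ 0.0006  0.0015 -0.0076] res px [-1.   0.1  1.1  0.   0.6 -0.1 -0.4 -0.2  0.2  0.2 -0.5  0.1]
```

>>> play_rows(series=[0.01,0.04,0,-0.021,0.01,0.055,0,-0.021,0.01,0.055,0,-0.021,0.011,0.055,0,-0.021,0.01,0.055,0,-0.021])

```text
time_s: 28.0
tool_pos: [0.5465, -0.0231, 0.2278]
tcp_rot: [0.427, -3.112, -0.0]
wrist_force: [0.7, -0.1, -1.1]
grip_width: 0.034
```

>>> play_rows(series=[0,0.055,0,0,0,0.055,0,0,0,0.055,0,0,0,0.045,0,0,0,0.024,-0.02,0])

```text
time_s: 28.62
tool_pos: [0.5474, 0.2119, 0.209]
tcp_rot: [-0.432, 3.109, 0.001]
wrist_force: [-0.1, -0.6, 0.1]
grip_width: 0.034
```

>>> play_rows(series=[0,0,-0.03,0,0,0,-0.025,0,0,0,0,0,0,0,0,0])

```text
time_s: 29.12
tool_pos: [0.5469, 0.2094, 0.1541]
tcp_rot: [-0.429, 3.112, 0.0]
wrist_force: [0.5, 0.0, -0.7]
grip_width: 0.0336
```

>>> play_rows(series=[0,0,-0.012,0,0,0,-0.006,0,0,0,-0.003,0,0,0,0,0])

```text
time_s: 29.62
tool_pos: [0.5463, 0.2095, 0.1323]
tcp_rot: [0.429, -3.112, -0.0]
wrist_force: [0.1, -0.8, -1.1]
grip_width: 0.0334
```

>>> play_rows(series=[0,0,-0.001,0,0,0,-0.001,0,0,0,0,0])

```text
time_s: 30.0
tool_pos: [0.5465, 0.2096, 0.1306]
tcp_rot: [-0.429, 3.112, 0.0]
wrist_force: [0.5, -0.5, 0.0]
grip_width: 0.034
```

>>> play_rows(series=[0,0,-0.001,0,0,0,0,0])

```text
time_s: 30.25
tool_pos: [0.5464, 0.2095, 0.1295]
tcp_rot: [0.429, -3.112, -0.0]
wrist_force: [0.4, 0.4, -1.1]
grip_width: 0.0337
```

>>> play_rows(series=[0,0,-0.001,0,0,0,0,0])

```text
time_s: 30.5
tool_pos: [0.5464, 0.2095, 0.1285]
tcp_rot: [0.429, -3.112, -0.0]
wrist_force: [-0.1, 0.3, -0.1]
grip_width: 0.034
```

>>> play_rows(series=[0,0,-0.001,0,0,0,0,0])

```text
time_s: 30.75
tool_pos: [0.5464, 0.2095, 0.1274]
tcp_rot: [0.429, -3.112, -0.0]
wrist_force: [-1.3, 0.6, -0.8]
grip_width: 0.0338
```

>>> play_rows(series=[0,0,-0.001,0,0,0,0,0])

```text
time_s: 31.0
tool_pos: [0.5464, 0.2095, 0.1265]
tcp_rot: [0.429, -3.112, -0.0]
wrist_force: [0.1, 0.2, -0.2]
grip_width: 0.034
```

```bash
python3 - <<'E'
from h import *
s=r.get_state(); print(s['time_s'],s['tool_pos'],s['wrist_force'])
c,I,D=grab('scene','sq'); cv2.imwrite('pics/sqc.png',cv2.resize(I[160:290,300:430],(780,590),interpolation=cv2.INTER_CUBIC))
c,I,D=grab('wrist','wq'); 
E
```

```text
31.0 [0.5464157  0.20954228 0.12647268] [ 0.13654815  0.17335416 -0.20647481]
```

>>> play_rows(series=[0,0,-0.001,0,0,0,0,0])

```text
time_s: 31.35
tool_pos: [0.5464, 0.2095, 0.1255]
tcp_rot: [0.429, -3.112, -0.0]
wrist_force: [-0.4, -1.1, -0.1]
grip_width: 0.034
```

>>> play_rows(series=[0,0,-0.001,0,0,0,0,0])

```text
time_s: 31.6
tool_pos: [0.5466, 0.2096, 0.1246]
tcp_rot: [-0.429, 3.112, 0.0]
wrist_force: [0.1, 0.6, -0.8]
grip_width: 0.0337
```

>>> play_rows(series=[0,0,-0.001,0,0,0,0,0])

```text
time_s: 31.85
tool_pos: [0.547, 0.2097, 0.1242]
tcp_rot: [-0.429, 3.111, 0.0]
wrist_force: [-0.6, 0.9, 3.7]
grip_width: 0.0337
```

>>> play_rows(series=[0,0,0.0005,0,0,0,0,0])

```text
time_s: 32.1
tool_pos: [0.5468, 0.2096, 0.1243]
tcp_rot: [-0.429, 3.111, 0.0]
wrist_force: [1.2, 1.0, 2.8]
grip_width: 0.0336
```

>>> play_rows(series=[0,0,0,0,0,0,0,0,0,0,0,0,0,0,0,0], jaw=-0.4)

```text
time_s: 32.6
tool_pos: [0.5463, 0.2095, 0.1239]
tcp_rot: [0.429, -3.112, -0.0]
wrist_force: [-0.3, 0.3, -0.5]
grip_width: 0.0597
```

>>> play_rows(series=[0,0,0.01,0,0,0,0.03,0,0,0,0.05,0,0,0,0.05,0,0,0,0,0])

```text
time_s: 33.22
tool_pos: [0.5492, 0.2103, 0.2699]
tcp_rot: [-0.428, 3.102, 0.002]
wrist_force: [-0.5, 0.3, -0.1]
grip_width: 0.0599
```

```bash
python3 - <<'E'
from h import *
s=r.get_state(); print(s['time_s'],s['tool_pos'],s['wrist_force'],s['grip_width'])
c,I,D=grab('wrist','wz'); c2,I2,D2=grab('scene','sz2')
P=cloud(c,D); H=cv2.cvtColor(I,cv2.COLOR_BGR2HSV)
th=np.radians(15.65); ex=np.array([np.cos(th),np.sin(th),0]);ey=np.array([-np.sin(th),np.cos(th),0]); T=np.array([.5465,.2120,.103])
B=cv2.inRange(H,(90,80,60),(125,255,255))>0; k=B&(D>0)&(P[...,2]>.125)&(P[...,2]<.15)
if k.any():
    v,u=np.nonzero(k); q=onz(c,u,v,.138); X=(q-T)@ex;Y=(q-T)@ey; print('cube top',k.sum(),'z',np.percentile(P[k][:,2],[5,50,95]),'X',np.percentile(X,[2,98]),'Y',np.percentile(Y,[2,98]))
cv2.imwrite('pics/fin.png',np.hstack([cv2.resize(I[100:420,120:520],(400,320)),cv2.resize(I2[160:288,290:450],(400,320),interpolation=cv2.INTER_CUBIC)]))
E
```

```text
33.225 [0.54922457 0.21028185 0.26988625] [-0.51926587  0.27421699 -0.10762972] 0.05986275650242797
cube top 227 z [0.12581103 0.13589029 0.13833882] X [-0.02159782 -0.01552379] Y [-0.01767821  0.01356443]
```

View pics/fin.png

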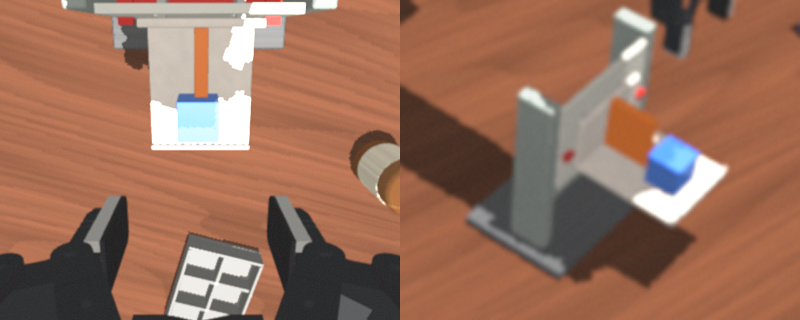

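The cube stands flat on the tray in front of the web (its top at (178–218, 102–140)), and both flags show low. Final numeric check.

```bash
python3 - <<'E'
from h import *
c,I,D=load('wz'); th=np.radians(15.65); ex=np.array([np.cos(th),np.sin(th),0]);ey=np.array([-np.sin(th),np.cos(th),0]); T=np.array([.5465,.2120,.103])
g=lambda u,v,z:[(onz(c,u+120.,v+100.,z)-T)@a for a in(ex,ey)]
print('cube top centre',np.mean([g(178,102,.138),g(218,102,.138),g(178,140,.138),g(218,140,.138)],0),'size x',g(198,140,.138)[0]-g(198,102,.138)[0])
print('rim front',g(200,148,.107),'tray sides Y',g(152,146,.105)[1],g(250,146,.105)[1])
F=np.array([.4675,.1885,0])
c,I,D=load('sz2');H=cv2.cvtColor(I,cv2.COLOR_BGR2HSV); m=cv2.inRange(H,(0,120,90),(7,255,255))|cv2.inRange(H,(173,120,90),(180,255,255)); m[:150]=0;m[270:]=0;m[:,:330]=0;m[:,410:]=0
k,L,S,C=cv2.connectedComponentsWithStats(m)
for i in range(1,k):
    if S[i,4]>3: d=ray(c,*C[i]); print('flag',S[i,4],(c[3]+d*(((F-c[3])@ex)/(d@ex))).round(4))
E
```

```text
cube top centre [-0.00244275 -0.00081742] size x 0.03183711682103277
rim front [np.float64(0.030711531094174984), np.float64(0.0011404253968619823)] tray sides Y -0.04345362047793862 0.04762237426736952
flag 12 [0.4487 0.2556 0.1185]
flag 7 [0.4812 0.1396 0.1203]
```

```bash
python3 -c "
from bench import r
print(r.get_state()['time_s'],r.sign_off())"
```

```text
the job is handed in; nothing more can be done
33.325 None
```

The bracket is hooked into both slots and pressed home with the catch past. The cube stands on the tray and I handed the job in at 33.3 s; no verdict was reported.

**Hooking:** I found the strip's height by resting the claws on the panel's upper edge, which came out at 0.186 m, about the nominal height. I then inserted the claws and pressed down. The catch began to resist about 15 mm above home. The wrist sensor read about 9 N of push there and about 13 N at the bottom stop; the bracket stopped at the height predicted from that touch.

**Cube:** I set it down by touch, about 4 N on the wrist sensor at contact, then opened the jaws and lifted the gripper clear.

**Last checks (camera and force readings):**
- **Flags:** both dropped about 7.5 mm in the scene camera.
- **Catch:** its position was only inferred, from the force falling away below the peak.
- **Bracket:** the tray leaned about 1.5° forward, checked before the cube went on.
- **Cube:** flat, about 2 mm and 1 mm from the tray's centre.
- **Other things:** I did not measure the cup, flashlight, scraper or bottle afterwards. No move went near them, and nothing looked moved in the last views.

**Disagreements:**
- The first scene-camera estimate of the strip's upper edge was 0.188–0.190 m; the touch gave 0.186 m, which I used.
- Two estimates of how the cube sat in the gripper differed by 4 mm, so I relied on the touch.

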